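# Line up the test plate and set the clamp screw's clearance

### The arm

A 6-joint arm with a two-finger parallel gripper is mounted at the origin on the work surface. World frame = base frame: x ahead of the robot, y to its left, z up, the work surface at z = 0. Lengths are in mm, angles in degrees, forces in N, time in s.
With the tool pointing down it reaches from about 275 to 825 mm from the base axis. Payload 4.9 kg.
Tool frame: the origin (TCP) lies on the mounting face of the last link; the fingertips stand 173 mm ahead of it and the grasp point (between the pads) lies 155 mm ahead of it (manip.tcp_to_tips is the distance from the TCP to the fingertips, in mm); z points along the fingers, y is the line along which they close (so a half turn about z gives the same grasp; the last joint's range is limited). The gripper opens to 85 mm and grips with 20 to 120 N. Pads are 22 mm wide; open, the fingers measure 114 mm over their backs; the gripper's body (76 mm by 85 mm) begins 54 mm behind the grasp point. The pads swing forward as they close: fully open they stand 13 mm farther back than shut.
Start: joints at [66.165, 18.69, -11.035, 60.275, 0, 82.311], TCP at [152.941, 528.326, 404.681] pointing down, gripper open.
Joint ranges: [-152.03, 152.03], [-55.5, 102.48], [-74.3, 77.21], [-110.64, 120.58], [-84.22, 78.4], [-180, 180]. Speed limits (degrees/s): [147.25, 147.25, 180, 180, 180, 180].

### API

Orientations are given as [roll, pitch, yaw] about the fixed x, y, z axes, in that order (R = Rz(yaw) Ry(pitch) Rx(roll)).
In Python, from bench import manip gives the robot as it stands.
- The arm moves only by the tool apply_moves, never from a script. Its arguments are lists of equal length, an entry for each row: "fingers": the opening, from 0 (shut) to 1 (fully open); "travel": the shift along the tool's x, y, z each as a share of 12 cm, from -1 to 1, a list of three; "twist": the turn about the tool's z as a share of 0.5 rad, from -1 to 1. In form: {"fingers": [fingers, ...], "travel": [[tx, ty, tz], ...], "twist": [twist, ...]}. A call has 1 to 20 rows; each row shifts and turns the commanded pose from where the row before left it, along the tool's axes as they then stand; what a row does not reach is not made up. A row lasts 1/8 s, in which the tool goes at most 62.5 mm and 10.7 degrees, less where a joint would pass 70% of its speed; a pose out of reach is approached as far as the arm can. A call with a number of a shift or a turn outside -1 to 1 is refused whole. A call with a gripper value outside its range is refused whole. The fingers move at their own pace and stop on an object; "force" is the grip in N (left out, the last holds). Time passes only in rows, so rows that do not move let the fingers close. It gives the time, the measured TCP pose, the force, the opening and the grip force at its end, in the units of the state.
- manip.sense(): the state, without advancing time (a new reading comes with each control period).
- manip.read_camera(name): name is "scene" or "top" or "wrist"; returns (picture, depth): 384x512x3 uint8, red, green, blue; 384x512 float32, mm along the optical axis (not along the pixel's ray), 0 where there is no reading.
- manip.calibration(name): a dict with "mtx" (3x3 intrinsics, pixels), "origin" and "orientation" of the camera in the world. Camera axes: x right, y down, z forward; pixel columns grow to the right and rows downward; lengths in mm; the calibration is good to about 2 mm. A picture is of the moment at which its call begins: read the wrist's pose just before it. calibration takes no time and is no camera call; for the wrist camera it gives the pose at the moment of the call.
- manip.finish_job(): hands the job in; it is judged then, once.
Trained networks look in the newest picture that a camera, given by its name, has taken for a name from the list of things; names that differ only in an ending like _2 or _b are one class to them, and where a whole thing is asked for, a point or a joint stands for the part that bears it (a point fixed in the world has none). Each returns a list of dicts, best first, with "conf" (0 to 1); they miss things now and then, are a little off and sometimes report something else, mostly with a low value. They report only what shows in the picture. A call takes as long as a camera call. They do not tell look-alikes from the thing itself.
- manip.outline_of(camera, thing): "mask" (384x512 bool, what is visible of it) and "box" ([left, top, right, bottom] in pixels, round what is visible of it).
The state is a dict: "clock": time; "qpos": joint angles; "joint_velocities": joint speeds; "joint_efforts": joint torques, N m; "tool_pos": TCP position; "eef_rot": TCP orientation; "contact_force": force on the tool from outside, world axes, zero at the start; "ft_torque": the same for the moment, N m; "opening": finger opening in mm; "grip_force": force on a finger pad.
Only numpy, scipy, OpenCV 4.12 (cv2) and the standard library are available. Lean on these libraries where they do the work, as an engineer would, in place of code of your own. Each camera call takes 0.05 s, during which the arm holds its last target. There are 200 camera calls.

### The job

Lay the steel straightedge flat on the table, flush against the plate's long front edge (the long edge away from the clamp's column) and about centred on it, and let go of it. Then turn the clamp's thumbscrew clockwise until it seats on the plate, back it off a quarter turn, and finish still gripping the thumbscrew there so that it can be locked: do not let go at the end. Leave the straightedge flush and everything else on the table where it is.

Things in the scene. Friction and masses are not known exactly. Their poses are not given: they have to be found in the camera images.
- clamp: the fixed clamp with its steel test plate; does not move. Origin on the table under the plate's centre. The plate is 90 mm (x) by 160 mm (y), 25 mm tall, and stands on the table; its front edge is the face at x = -45 mm. Behind it a grey column 85 mm tall is centred at x = +68 mm (36 x 50 mm). The thumbscrew's upright axis is at x = +30 mm, y = 0
- plate_front (a point): middle of the plate's front face, at table height; axes as clamp (the face runs along y, its outward normal is -x). From the column, an arm 36 mm wide, 60 to 85 mm above the table, reaches forward over the plate to 53 mm behind this face; the column's foot, 10 mm thick and 100 mm wide, ends 153 mm behind it
- straightedge: loose steel straightedge, about 0.55 kg: flat bar 40 mm wide (x), 200 mm long (y), 10 mm thick, with a black upright grip block in the middle of its top, 16 mm (x) by 40 mm (y), from 10 to 48 mm above the underside. Origin at centre of the underside. Both long edges are alike; either may go against the plate
- screw (a joint): turn of the thumbscrew in rad, grows clockwise seen from above (screwing down); 0 fully raised, 4.0 where its foot seats on the plate (a firm stop that can be felt). It starts well short of the seat and stays where it is left; turning takes about 0.06 N m. The foot comes down 8 mm a turn, the wing stays at its height
- wing_grip (a point): where to grip the thumbscrew's dark steel wing: on the screw axis, 115 mm above the table. The wing is an upright flat bar 44 mm long (this point's x), 11 mm thick (y), from 94 to 124 mm above the table, on a round collar 36 mm across that lies under it, from 88 to 94 mm. Axes turn with the screw; at joint value 0 x lies along the clamp's x
- tray: shallow grey plastic tray 170 x 110 x 28 mm, 4 mm walls, holding two metal coupons; bystander, origin at centre of its underside, long along its x
- coupon_a: dark steel coupon 50 x 30 x 12 mm in the tray; bystander
- coupon_b: copper-coloured coupon 40 x 40 x 16 mm in the tray; bystander
- ref_disc: steel reference disc, 50 mm across, 14 mm thick; bystander, origin at centre of its underside
- laminate: block of laminated wood 50 x 35 x 36 mm; bystander, origin at centre of its underside
- vblock: dark steel V-block 60 x 50 x 38 mm; bystander, origin at centre of its underside
- loupe: small black waisted loupe, 36 mm across, 36 mm tall; bystander, origin at centre of its underside
Mind the look-alikes: they are no part of the job. Several things look just like the straightedge: the one meant starts farthest from the robot's base. Leave any brown look-alike of the clamp alone.

How it is judged:
By the outcome, as a careful person would: the job done as asked, in the order asked, and still so for the second after the job is handed in, while the arm keeps its last pose, push and grip.
It also fails if it takes over 67 s, if anything falls off the work surface, if the arm or the gripper's body presses on something with over 40 N, if the wrist force passes 120 N, or if a joint passes its speed limit or range.

## Working session

There is one attempt and no reset: what is moved stays moved. The work goes in short steps, Python scripts to look and compute and a tool call to move; the robot and the scene stay as the last step left them, time stands still between calls to the robot, and variables do not carry over. Pictures are saved under pics/ and viewed, at most 10 in all, crops included, and the job is handed in when it is done.

Besides the shell and the picture viewer there is one more tool, called after "Call:" as name(argument=value, ...) on one line, values as JSON. apply_moves: Moves the arm, as the interface text tells. Its arguments: {"type":"object","properties":{"fingers":{"type":"array","items":{"type":"number"}},"travel":{"type":"array","items":{"type":"array","items":{"type":"number"}}},"twist":{"type":"array","items":{"type":"number"}},"force":{"type":"number"}},"required":["fingers","travel","twist"]}

```bash
mkdir -p pics; cat > h.py <<'E'
import numpy as np, cv2
from bench import manip
from scipy.spatial.transform import Rotation as R
def cal(n):
    c=manip.calibration(n); o=np.array(c["orientation"]); 
    M=o if o.shape==(3,3) else R.from_euler('xyz',o,degrees=True).as_matrix()
    return np.array(c["mtx"]),np.array(c["origin"]),M
def cloud(depth,c):
    K,o,M=c
    v,u=np.mgrid[:depth.shape[0],:depth.shape[1]]
    p=np.stack([(u-K[0,2])/K[0,0],(v-K[1,2])/K[1,1],np.ones_like(depth)],-1)*depth[...,None]
    return p@M.T+o
def proj(P,c):
    K,o,M=c
    q=(np.atleast_2d(P)-o)@M; q=q/q[:,2:]; return (q@K.T)[:,:2]
E
python3 - <<'E'
from h import *
print(manip.sense())
for n in ["scene","top"]:
    c=cal(n); pic,d=manip.read_camera(n); np.savez(n+'.npz',pic=pic,d=d)
    print(n,manip.calibration(n))
    P=cloud(d,c)
    for t in ["straightedge","clamp","screw","tray","ref_disc"]:
        for r in manip.outline_of(n,t):
            m=r["mask"]&(d>0); q=P[m]
            print(n,t,round(r["conf"],2),np.round(r["box"]),np.round(np.median(q,0)) if len(q) else None, np.round(np.percentile(q[:,2],[5,50,95])) if len(q) else None)
    cv2.imwrite(f'pics/{n}.png',cv2.resize(pic[...,::-1],(768,576)))
E
```

```text
{'clock': 0.0, 'qpos': array([ 6.61659302e+01,  1.87312773e+01, -1.10909971e+01,  6.02777198e+01,
       -1.22895221e-03,  8.23111146e+01]), 'joint_velocities': array([-0.07541952,  0.02741564,  0.01877492,  0.05301741, -0.0073519 ,
       -0.03892102]), 'joint_efforts': array([-1.67240403e-03, -4.43393612e+01,  2.62445980e+01,  1.53258874e-02,
       -1.22460710e-05,  1.10141528e-05]), 'tool_pos': array([152.80965566, 528.03969967, 403.91685937]), 'eef_rot': array([-1.79900740e+02, -1.21607087e-02,  1.63854806e+02]), 'contact_force': array([ 0.38478298, -0.05769058, -0.12647171]), 'ft_torque': array([-0.0228514 ,  0.05087023,  0.02513744]), 'grip_force': 0.0, 'opening': 85.60728033044106}
scene {'mtx': array([[462.38592388,   0.        , 248.4953037 ],
       [  0.        , 462.38592388, 190.16689065],
       [  0.        ,   0.        ,   1.        ]]), 'origin': array([1116.17584224, -745.24438011,  824.84777485]), 'orientation': array([-129.17416871,   -0.43341888,   39.1171367 ])}
scene straightedge 0.86 [286. 138. 336. 168.] [526. 305.  10.] [ 2. 10. 46.]
scene straightedge 0.8
[... 667 characters left out ...]
rigin': array([ 347.41755025,  -39.03402931, 1441.80409747]), 'orientation': array([-171.44845708,   -0.95877127,  -88.81051504])}
top straightedge 0.74 [111. 192. 176. 219.] [517. 313.  11.] [ 4. 11. 47.]
top straightedge 0.65 [117. 249. 181. 282.] [333. 280.  11.] [ 2. 11. 48.]
top clamp 0.92 [235. 166. 284. 217.] [559. -56.  26.] [ 9. 26. 94.]
top clamp 0.7 [348. 134. 403. 185.] [ 670. -424.   26.] [ 9. 26. 96.]
top screw 0.59 [377. 145. 387. 160.] [ 690. -432.  111.] [ 89. 111. 128.]
top tray 0.68 [317. 201. 353. 256.] [ 457. -310.    6.] [-0.  6. 30.]
top tray 0.26 [234. 169. 286. 216.] [559. -57.  26.] [ 9. 26. 94.]
top ref_disc 0.77 [236. 129. 254. 146.] [743.  -5.  14.] [ 5. 14. 19.]
```

View pics/scene.png

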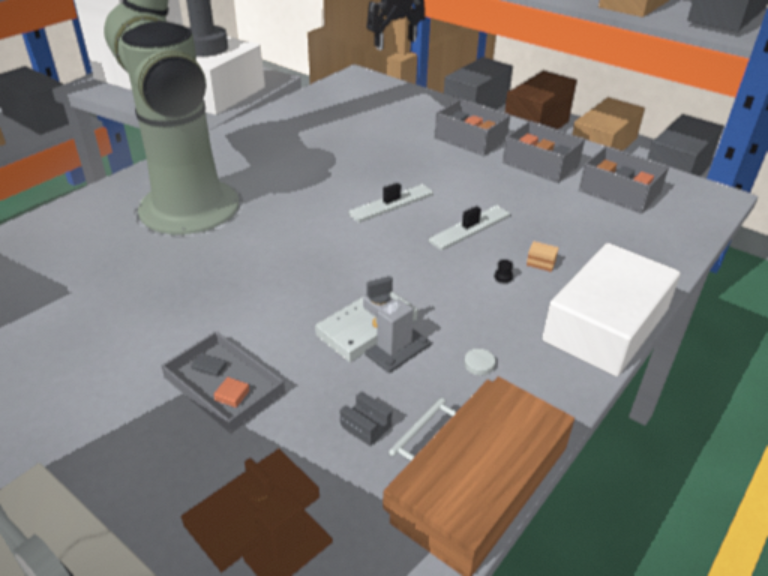

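View pics/top.png

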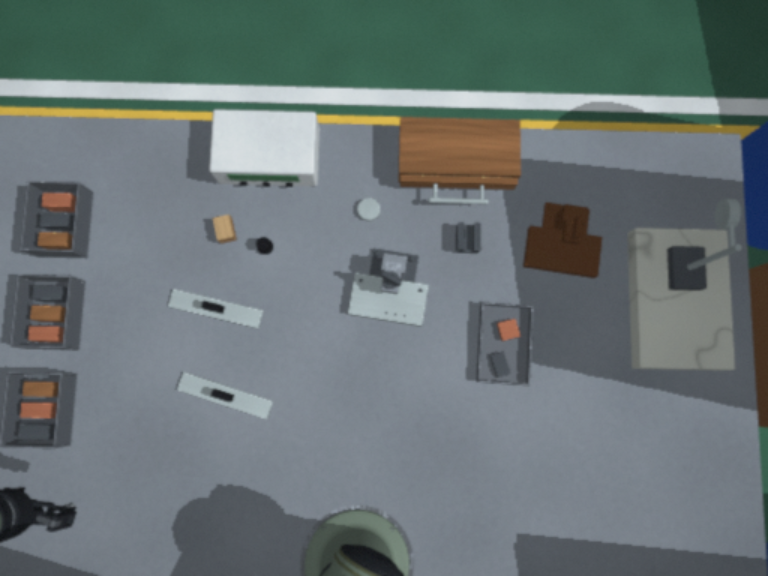

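The real clamp is at top-view (390,285) and scene (370,320). The brown look-alike is at top-view (565,240). Of the two straightedges, the upper one in the top view (215,308) is farther from the base. Next I'll fit their poses.

```bash
cat >> h.py <<'E'
def fit(P,c0,rad,z0,z1):
    q=P.reshape(-1,3); k=(np.hypot(q[:,0]-c0[0],q[:,1]-c0[1])<rad)&(q[:,2]>z0)&(q[:,2]<z1)
    q=q[k]
    if len(q)<8: return None
    (c,(w,h),a)=cv2.minAreaRect(q[:,:2].astype(np.float32))
    if w<h: w,h,a=h,w,a+90
    return np.round([*c,w,h,(a+90)%180-90,np.median(q[:,2]),len(q)],1)  # angle of the long side
E
python3 - <<'E'
from h import *
for n in ["scene","top"]:
    f=np.load(n+'.npz'); P=cloud(f['d'],cal(n)); P[f['d']<=0]=1e5
    for nm,c,r,a,b in [("edge",(522,308),115,5,15),("block",(522,308),60,30,55),("plate",(565,-60),110,20,30),("col",(610,-60),90,70,90),("wing",(590,-62),60,98,130)]:
        print(n,nm,fit(P,c,r,a,b))
E
```

```text
scene edge [491.1 326.8 209.9 140.7  65.8   9.5 456. ]
scene block [522.  316.8  45.6  19.6  81.3  44.   94. ]
scene plate [567.8 -55.9 163.  134.6  82.2  24.7 955. ]
scene col [597.4 -58.7  78.6  54.7 -15.   83.8 401. ]
scene wing [577.1 -58.3  43.6  14.9  65.3 115.5 184. ]
top edge [521.6 307.9 220.9 215.2 -72.4   8.9 871. ]
top block [517.8 317.9  42.2  15.7  78.4  47.9  73. ]
top plate [ 571.8  -56.7  159.5  145.5   82.2   25.6 1129. ]
top col [591.2 -59.7  78.6  49.4  -7.9  85.  232. ]
top wing [576.9 -58.   42.2  27.   78.4 121.6  76. ]
```

```bash
cat >> h.py <<'E'
def plan(target=None,yaw=None,n=None,vmax=58):
    s=manip.sense(); p=s["tool_pos"]; ps=s["eef_rot"][2]; t=p if target is None else np.array(target,float)
    dy=0 if yaw is None else ((yaw-ps+180)%360-180)
    d=t-p; n=n or max(1,int(np.ceil(max(np.linalg.norm(d)/vmax,abs(dy)/9))))
    a=np.radians(ps); T=np.array([[np.cos(a),np.sin(a),0],[np.sin(a),-np.cos(a),0],[0,0,-1]])
    print("total tool shift share",np.round(T@d/120,3),"twist share total",round(-np.radians(dy)/.5,3),"rows",n,"per row",np.round(T@d/120/n,3),
      "now",np.round(p,1),np.round(s["eef_rot"],1),"F",np.round(s["contact_force"],1),"open",round(s["opening"],1),"t",round(s["clock"],2),"q",np.round(s["qpos"],0))
E
python3 - <<'E'
from h import *
plan((520,317,350),None)
s=manip.sense();print(manip.calibration("wrist"))
E
```

```text
total tool shift share [-3.428 -0.841  0.456] twist share total -0.0 rows 8 per row [-0.428 -0.105  0.057] now [153.  528.3 404.7] [180.    0.  163.9] F [-0.8 -0.  -0.1] open 85.1 t 0.6 q [ 66.  19. -11.  60.   0.  82.]
{'mtx': array([[288.51154331,   0.        , 257.37503705],
       [  0.        , 288.51154331, 193.50182371],
       [  0.        ,   0.        ,   1.        ]]), 'origin': array([ 74.14777018, 551.95578198, 373.1596714 ]), 'orientation': array([ 1.61531346e+02, -2.00978709e-02,  7.38338403e+01])}
```

Call:
apply_moves(fingers=[1,1,1,1,1,1,1,1,1,1], travel=[[-0.43,-0.105,0.057],[-0.43,-0.105,0.057],[-0.43,-0.105,0.057],[-0.43,-0.105,0.057],[-0.43,-0.105,0.057],[-0.43,-0.105,0.057],[-0.43,-0.105,0.057],[-0.43,-0.105,0.057],[0,0,0],[0,0,0]], twist=[0,0,0,0,0,0,0,0,-0.17,0])

```text
clock: 1.85
tool_pos: [521.8, 316.1, 349.6]
eef_rot: [-180.0, -0.0, 168.6]
contact_force: [-0.2, 0.8, -0.2]
opening: 85.4
grip_force: 0.0
```

```bash
cat >> h.py <<'E'
def look(things,fn=None):
    c=cal("wrist"); pic,d=manip.read_camera("wrist"); P=cloud(d,c); P[d<=0]=1e5
    for nm,c0,r,a,b in things: print(nm,fit(P,c0,r,a,b))
    if fn: cv2.imwrite('pics/'+fn,pic[...,::-1])
    return P,d,pic
E
python3 - <<'E'
from h import *
look([("edge",(520,317),115,5,16),("block",(520,317),60,30,60)],"w1.png")
plan((520,317,180),169)
E
```

```text
edge [ 519.3  319.8  200.2   40.4   77.7    9.1 5556. ]
block [519.  319.9  39.7  16.4  76.7  46.8 757. ]
total tool shift share [1.200e-02 1.000e-03 1.415e+00] twist share total -0.013 rows 3 per row [0.004 0.    0.472] now [521.4 316.6 349.8] [-180.    -0.   168.6] F [-1.1  1.2 -1.4] open 85.5 t 1.9 q [24. 27. -6. 56.  0. 36.]
```

View pics/w1.png

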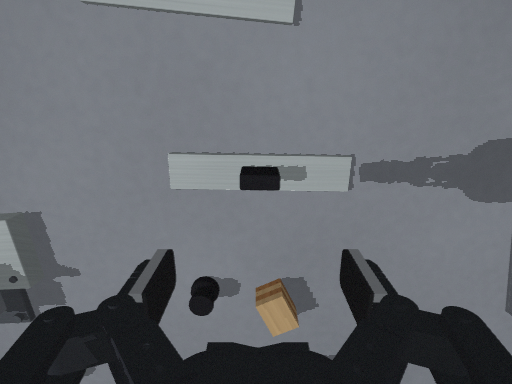

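The wrist view shows the straightedge at (260,172) with its grip block at (260,180). The loupe (205,290) and the laminate (276,307) are clear of it. The fit matches 200 x 40 mm, so I'm grasping along its length.

Call:
apply_moves(fingers=[1,1,1,1,1,0.3,0.3,0.3,0.3,0.3,0.3], travel=[[0.024,0.024,0.3],[0,0,0.4],[0,0,0.4],[0,0,0.25],[0,0,0],[0,0,0],[0,0,0],[0,0,0],[0,0,0],[0,0,0],[0,0,0]], twist=[0.031,0,0,0,0,0,0,0,0,0,0], force=60)

```text
clock: 3.28
tool_pos: [519.9, 320.2, 189.9]
eef_rot: [179.9, 0.2, 167.8]
contact_force: [-0.3, -1.6, 6.6]
opening: 39.0
grip_force: 62.0
```

Call:
apply_moves(fingers=[0.3,0.3,0.3], travel=[[0,0,-0.17],[0,0,-0.35],[0,0,-0.15]], twist=[0,0,0])

```text
clock: 3.65
tool_pos: [519.6, 320.3, 270.7]
eef_rot: [179.9, 0.1, 167.8]
contact_force: [0.7, -0.1, -4.2]
opening: 39.3
grip_force: 62.0
```

```bash
python3 - <<'E'
from h import *
plan((450,-42,270))
plan(None,172.2)
E
```

```text
total tool shift share [-0.069 -3.074  0.006] twist share total -0.0 rows 7 per row [-0.01  -0.439  0.001] now [519.6 320.3 270.7] [1.799e+02 1.000e-01 1.678e+02] F [ 0.7 -0.1 -4.2] open 39.3 t 3.65 q [ 25.  31. -12.  46.   0.  37.]
total tool shift share [0. 0. 0.] twist share total -0.153 rows 1 per row [0. 0. 0.] now [519.6 320.3 270.7] [1.799e+02 1.000e-01 1.678e+02] F [ 0.7 -0.1 -4.2] open 39.3 t 3.65 q [ 25.  31. -12.  46.   0.  37.]
```

Call:
apply_moves(fingers=[0.3,0.3,0.3,0.3,0.3,0.3,0.3,0.3,0.3,0.3,0.3], travel=[[-0.007,-0.2,0],[-0.009,-0.4,0],[-0.009,-0.4,0],[-0.009,-0.4,0],[-0.009,-0.4,0],[-0.009,-0.4,0],[-0.009,-0.4,0],[-0.006,-0.3,0],[0,-0.174,0],[0,0,0],[0,0,0]], twist=[0,0,0,0,0,0,0,0,0,-0.153,0])

```text
clock: 5.03
tool_pos: [449.0, -42.5, 268.5]
eef_rot: [180.0, -0.0, 172.1]
contact_force: [0.2, 0.0, -4.7]
opening: 39.1
grip_force: 62.3
```

```bash
python3 - <<'E'
from h import *
P,d,pic=look([("plate",(548,-54),105,20,30),("wing",(577,-58),40,100,130)],"w2.png")
s=manip.sense();p=s["tool_pos"];print(p,s["eef_rot"])
print("held bar",fit(P,p[:2],115,60,97),fit(P,p[:2],115,85,100))
E
```

```text
plate [ 550.1  -52.2  159.5   78.7   82.1   24.  3930. ]
wing None
[449.09366251 -42.18957084 268.47036177] [ 1.79992298e+02 -2.90639808e-03  1.72134512e+02]
held bar [  448.3   -41.2   200.6    41.     82.     87.7 18464. ] [  448.4   -41.2   200.6    40.9    82.     87.7 17288. ]
```

View pics/w2.png

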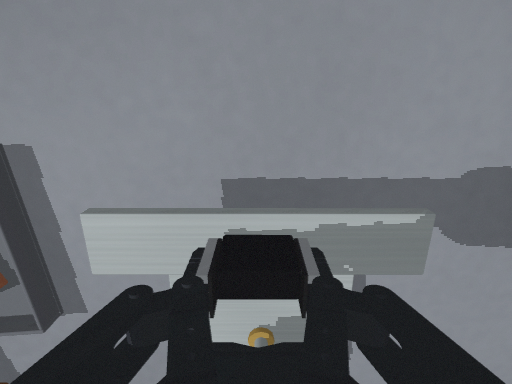

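The bar at (260,243) is held square, parallel to the plate seen behind it at (260,310). Now I'll lower it in front of the plate and measure the gap.

Call:
apply_moves(fingers=[0.3,0.3,0.3], travel=[[0,0,0.3],[0,0,0.31],[0,0,0]], twist=[0,0,0])

```text
clock: 5.45
tool_pos: [447.6, -41.4, 193.3]
eef_rot: [180.0, -0.3, 172.2]
contact_force: [-0.3, -0.2, -4.2]
opening: 39.2
grip_force: 62.6
```

```bash
cat >> h.py <<'E'
def gap(P,yaw=-7.9):
    # front of plate and back of bar along clamp x; ends along clamp y
    a=np.radians(yaw); ex=np.array([np.cos(a),np.sin(a)]); ey=np.array([-ex[1],ex[0]])
    q=P.reshape(-1,3); q=q[(np.hypot(q[:,0]-510,q[:,1]+48)<150)]
    x=q[:,:2]@ex; y=q[:,:2]@ey; z=q[:,2]; k=(z>20)&(z<29)
    o=np.array([548,-54.])
    for nm,k in [("plate",(z>19)&(z<30)&(np.abs(x-o@ex)<60)),("bar",(z>3)&(z<17)&(x<o@ex-30))]:
        if k.sum()<20: print(nm,"none"); continue
        xs,ys=x[k],y[k]; print(nm,"x %.1f..%.1f y %.1f..%.1f z %.1f n %d"%(*np.percentile(xs,[.3,99.7]),*np.percentile(ys,[.3,99.7]),np.median(z[k]),k.sum()))
        for b in range(-100,100,25):
            j=(ys-o@ey>b)&(ys-o@ey<b+25)
            if j.sum()>30: print("   y",b,np.round(np.percentile(xs[j],[1,99]),1),end="")
        print()
E
python3 - <<'E'
from h import *
P,d,pic=look([("plate",(548,-54),105,20,30)],"w3.png")
plan()
gap(P)
E
```

```text
plate [ 519.6  -48.3  159.8   40.2   82.1   23.9 2752. ]
total tool shift share [0. 0. 0.] twist share total -0.0 rows 1 per row [0. 0. 0.] now [448.6 -41.7 194.7] [180.   -0.2 172.2] F [ 0.2  0.6 -4.6] open 39.1 t 5.5 q [-15.  24. -40.  26.   0.  -7.]
plate x 501.8..540.7 y -55.2..102.6 z 23.9 n 2874
   y -100 [530.4 540.8]   y -75 [506.6 540.3]   y -50 [501.9 505.8]   y -25 [501.9 509.5]   y 0 [501.9 509.4]   y 25 [501.9 505.8]   y 50 [506.3 540. ]   y 75 [503.  540.9]
bar x 426.9..503.7 y -77.4..120.6 z 12.5 n 19606
   y -100 [427.2 466.7]   y -75 [427.1 466.9]   y -50 [427.1 503.3]   y -25 [427.  503.7]   y 0 [427.1 503.8]   y 25 [427.  503.4]   y 50 [427.1 466.6]   y 75 [427.  466.5]
```

Call:
apply_moves(fingers=[0.3,0.3,0.3,0.3,0.3,0.3], travel=[[-0.13,0.016,0.01],[-0.13,0,0.01],[-0.01,0,0.005],[0,0,0],[-0.01,0,0],[0,0,0]], twist=[0,0,0,0,0,0])

```text
clock: 6.25
tool_pos: [482.6, -44.8, 192.3]
eef_rot: [180.0, -0.0, 172.2]
contact_force: [-1.4, 1.0, -3.5]
opening: 39.3
grip_force: 63.0
```

```bash
python3 - <<'E'
from h import *
P,d,pic=look([])
plan()
gap(P)
E
```

```text
total tool shift share [0. 0. 0.] twist share total -0.0 rows 1 per row [0. 0. 0.] now [482.6 -44.8 192.2] [180.   -0.  172.2] F [-1.7  0.3 -4.5] open 39.0 t 6.3 q [-14.  27. -35.  28.   0.  -6.]
plate x 502.2..575.6 y -55.0..102.6 z 24.0 n 6482
   y -100 [502.4 576.3]   y -75 [502.2 575.4]   y -50 [502.  541.1]   y -25 [510.9 543.8]   y 0 [510.9 544.3]   y 25 [503.  541.2]   y 50 [502.5 574.8]   y 75 [502.5 575.8]
bar x 462.0..503.5 y -76.1..121.9 z 11.6 n 18960
   y -100 [462.  502.2]   y -75 [462.1 503.2]   y -50 [462.1 502.9]   y -25 [462.2 477.7]   y 0 [462.4 477.1]   y 25 [462.6 503. ]   y 50 [462.8 503.5]   y 75 [462.9 503.3]
```

Call:
apply_moves(fingers=[0.3,0.3,0.3,0.3,0.3,0.3], travel=[[0,0,0.012],[-0.006,0,0],[0,0,0],[-0.008,0,0],[0,0,0],[0,0,0]], twist=[0,0,0,0,0,0])

```text
clock: 7.05
tool_pos: [483.3, -44.8, 190.3]
eef_rot: [-180.0, -0.2, 172.2]
contact_force: [-6.0, -0.3, -2.0]
opening: 39.1
grip_force: 63.4
```

```bash
python3 - <<'E'
from h import *
plan()
E
```

```text
total tool shift share [0. 0. 0.] twist share total -0.0 rows 1 per row [0. 0. 0.] now [483.3 -44.8 190.3] [-180.    -0.2  172.2] F [-6.  -0.3 -2. ] open 39.1 t 7.05 q [-14.  27. -35.  28.  -0.  -6.]
```

Call:
apply_moves(fingers=[0.3,0.3,0.3,0.3], travel=[[-0.006,0,0.006],[0,0,0],[0,0,0.004],[0,0,0]], twist=[0,0,0,0], force=60)

```text
clock: 7.55
tool_pos: [483.4, -44.8, 190.2]
eef_rot: [-180.0, -0.2, 172.2]
contact_force: [-12.0, 0.7, 12.2]
opening: 38.9
grip_force: 65.3
```

Call:
apply_moves(fingers=[0.6,0.65,0.65,0.65,0.65,0.65,0.65], travel=[[0,0,0],[0,0,0],[0,0,0],[0,0,-0.2],[0,0,-0.4],[0.3,0,-0.4],[0,0,0]], twist=[0,0,0,0,0,0,0], force=60)

```text
clock: 8.43
tool_pos: [449.5, -40.2, 312.7]
eef_rot: [-180.0, 0.3, 172.2]
contact_force: [-0.3, -0.1, -0.9]
opening: 55.5
grip_force: 0.0
```

```bash
python3 - <<'E'
from h import *
P,d,pic=look([("wing",(577,-58),40,100,130),("block",(483,-45),60,30,55)],"w4.png")
plan()
gap(P)
E
```

```text
wing None
block [ 480.8  -43.5   39.9   17.    81.    46.6 1000. ]
total tool shift share [0. 0. 0.] twist share total -0.0 rows 1 per row [0. 0. 0.] now [450.  -40.4 311.1] [-180.     0.3  172.2] F [0.4 0.  0.2] open 55.5 t 8.47 q [-15.  14. -33.  43.   0.  -7.]
plate x 502.3..598.2 y -53.9..102.0 z 24.0 n 8109
   y -100 [502.4 515.8]   y -75 [502.1 591.9]   y -50 [502.4 591.5]   y -25 [502.9 597.9]   y 0 [503.1 587.6]   y 25 [502.8 591.4]   y 50 [502.6 591.6]   y 75 [502.2 518. ]
bar x 462.1..503.4 y -76.0..122.1 z 9.1 n 6914
   y -100 [462.1 501.9]   y -75 [462.3 502.9]   y -50 [462.3 503. ]   y -25 [462.2 502.7]   y 0 [462.4 501. ]   y 25 [462.6 503.2]   y 50 [462.5 503.3]   y 75 [462.7 503.1]
```

View pics/w4.png

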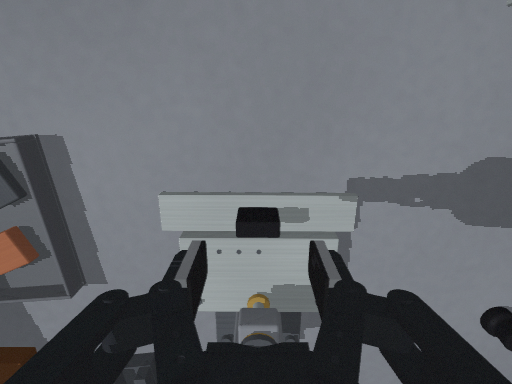

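The bar at (258,212) is released and flat, flush against the plate edge (row 233) along its full length and centred. I'll rise to look at the wing.

Call:
apply_moves(fingers=[1,1,1,1], travel=[[-0.2,0,-0.4],[-0.2,0,-0.4],[0,0,-0.1],[0,0,0]], twist=[0,0,0,0])

```text
clock: 8.98
tool_pos: [497.4, -46.8, 416.4]
eef_rot: [180.0, -0.1, 172.2]
contact_force: [-0.1, -0.0, -0.9]
opening: 85.4
grip_force: 0.0
```

```bash
python3 - <<'E'
from h import *
P,d,pic=look([("wing",(577,-58),45,98,135),("wingtop",(577,-58),45,117,130),("collar",(577,-58),45,86,96)],"w5.png")
plan()
E
```

```text
wing [574.8 -56.1  43.3  11.8  61.3 119.6 788. ]
wingtop [574.9 -56.1  43.3  11.5  61.9 122.5 444. ]
collar [582.9 -50.4  53.6  28.7  12.9  92.8 311. ]
total tool shift share [0. 0. 0.] twist share total -0.0 rows 1 per row [0. 0. 0.] now [496.8 -46.7 415.6] [180.   -0.2 172.2] F [ 0.3 -0.1 -0.5] open 85.5 t 9.03 q [-14.  13. -17.  60.   0.  -6.]
```

View pics/w5.png

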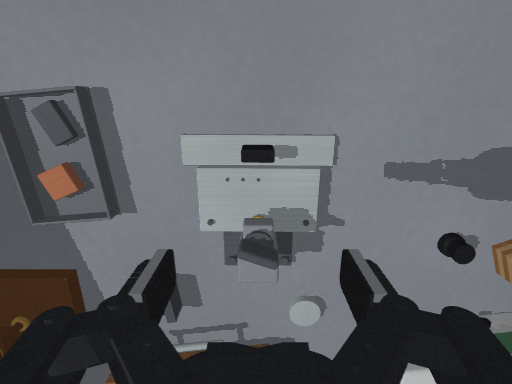

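The wing at (260,252) fits 43 x 11.5 mm with its top at 122 mm. Its angle of 61.8° gives s ≈ 1.93 rad, and its centre agrees with the plate geometry. I'll turn the tool first, then approach.

Call:
apply_moves(fingers=[1,1,1,1,1,1,1,1,1], travel=[[0,0,0],[0,0,0],[0,0,0],[0,0,0],[0,0,0],[0,0,0],[0,0,0],[0,0,0],[0,0,0]], twist=[-0.304,-0.304,-0.304,-0.304,-0.304,-0.304,-0.304,-0.304,0])

```text
clock: 10.15
tool_pos: [496.3, -46.6, 415.5]
eef_rot: [179.8, -0.1, -118.2]
contact_force: [0.1, -0.4, -0.1]
opening: 85.2
grip_force: 0.0
```

```bash
python3 - <<'E'
from h import *
plan((574.9,-56.1,360),-118.2)
E
```

```text
total tool shift share [-0.24  -0.615  0.462] twist share total -0.001 rows 2 per row [-0.12  -0.307  0.231] now [496.3 -46.6 415.5] [ 1.798e+02 -1.000e-01 -1.182e+02] F [ 0.1 -0.4 -0.1] open 85.2 t 10.15 q [-14.  13. -17.  60.  -0. -76.]
```

Call:
apply_moves(fingers=[1,1,1,1], travel=[[-0.12,-0.307,0.23],[-0.12,-0.307,0.23],[0,0,0],[0,0,0]], twist=[0,0,0,0])

```text
clock: 10.65
tool_pos: [574.8, -55.9, 361.5]
eef_rot: [179.9, -0.0, -118.2]
contact_force: [0.4, -0.8, -0.0]
opening: 85.1
grip_force: 0.0
```

```bash
python3 - <<'E'
from h import *
plan((574.9,-56.1,272),-118.2)
look([("wingtop",(577,-58),45,112,135)])
E
```

```text
total tool shift share [ 0.001 -0.001  0.746] twist share total 0.001 rows 2 per row [ 0.001 -0.001  0.373] now [574.8 -55.9 361.5] [ 179.9   -0.  -118.2] F [ 0.4 -0.8 -0. ] open 85.1 t 10.65 q [-13.  23. -11.  56.  -0. -75.]
wingtop [575.3 -56.8  43.2  10.4  61.8 122.8 756. ]
```

Call:
apply_moves(fingers=[1,1,1,0.5,0,0,0,0,0,0], travel=[[0,0,0.3],[0,0,0.3],[0,0,0.13],[0,0,0],[0,0,0],[0,0,0],[0,0,0],[0,0,0],[0,0,0],[0,0,0]], twist=[0,0,0,0,0,0,0,0,0,0], force=50)

```text
clock: 11.95
tool_pos: [576.1, -56.2, 275.7]
eef_rot: [-179.9, 0.0, -118.1]
contact_force: [0.2, -0.4, 6.6]
opening: 9.6
grip_force: 50.3
```

```bash
python3 - <<'E'
from h import *
plan();print(manip.sense()["ft_torque"])
E
```

```text
total tool shift share [0. 0. 0.] twist share total -0.0 rows 1 per row [0. 0. 0.] now [576.1 -56.2 275.7] [-179.9    0.  -118.1] F [ 0.2 -0.4  6.6] open 9.6 t 11.95 q [-13.  28. -17.  45.  -0. -75.]
[0.03764946 0.07882583 0.01652893]
```

Call:
apply_moves(fingers=[0,0,0,0,0,0,0,0,0,0,0,0], travel=[[0,0,0],[0,0,0],[0,0,0],[0,0,0],[0,0,0],[0,0,0],[0,0,0],[0,0,0],[0,0,0],[0,0,0],[0,0,0],[0,0,0]], twist=[0.1,0.3,0.3,0.3,0.3,0.3,0.3,0.3,0.3,0.3,0.3,0.2])

```text
clock: 13.45
tool_pos: [576.4, -57.0, 275.7]
eef_rot: [-179.9, 0.2, 147.1]
contact_force: [1.1, -3.8, 3.8]
opening: 10.2
grip_force: 50.2
```

```bash
python3 - <<'E'
from h import *
plan();print(manip.sense()["ft_torque"])
E
```

```text
total tool shift share [0. 0. 0.] twist share total -0.0 rows 1 per row [0. 0. 0.] now [576.4 -57.  275.7] [-179.9    0.2  147.1] F [ 1.1 -3.8  3.8] open 10.2 t 13.45 q [-13.  28. -17.  45.  -0.  20.]
[-0.63866813 -0.03963725  0.09870567]
```

Call:
apply_moves(fingers=[0,0,0,0,0,0,0,0], travel=[[0,0,0],[0,0,0],[0,0,0],[0,0,0],[0,0,0],[0,0,0],[0,0,0],[0,0,0]], twist=[0.1,0.1,0.1,0.1,0.1,0.1,0.07,0])

```text
clock: 14.45
tool_pos: [576.3, -57.1, 275.7]
eef_rot: [-180.0, 0.2, 128.1]
contact_force: [-0.3, -4.5, 5.3]
opening: 9.9
grip_force: 50.3
```

```bash
python3 - <<'E'
from h import *
plan();print(manip.sense()["ft_torque"])
E
```

```text
total tool shift share [0. 0. 0.] twist share total -0.0 rows 1 per row [0. 0. 0.] now [576.3 -57.1 275.7] [-180.     0.2  128.1] F [-0.3 -4.5  5.3] open 9.9 t 14.45 q [-13.  28. -17.  45.  -0.  39.]
[-0.77286544  0.07798444 -0.05318587]
```

Call:
apply_moves(fingers=[0,0,0,0], travel=[[0,0,0],[0,0,0],[0,0,0],[0,0,0]], twist=[0.06,0.06,0.06,0])

```text
clock: 14.95
tool_pos: [576.2, -57.1, 275.7]
eef_rot: [-180.0, 0.2, 122.9]
contact_force: [-0.5, -4.2, 5.0]
opening: 9.9
grip_force: 50.4
```

```bash
python3 - <<'E'
from h import *
plan();print(manip.sense()["ft_torque"])
E
```

```text
total tool shift share [0. 0. 0.] twist share total -0.0 rows 1 per row [0. 0. 0.] now [576.2 -57.1 275.7] [-180.     0.2  122.9] F [-0.5 -4.2  5. ] open 9.9 t 14.95 q [-13.  28. -17.  45.  -0.  44.]
[-0.79476929  0.1023022  -0.07973718]
```

Call:
apply_moves(fingers=[0,0,0], travel=[[0,0,0],[0,0,0],[0,0,0]], twist=[0.05,0.05,0])

```text
clock: 15.32
tool_pos: [576.2, -57.0, 275.7]
eef_rot: [-180.0, 0.2, 120.3]
contact_force: [-0.1, -5.2, 6.3]
opening: 9.8
grip_force: 59.0
```

```bash
python3 - <<'E'
from h import *
plan();print(manip.sense()["ft_torque"],manip.sense()["joint_efforts"][5])
E
```

```text
total tool shift share [0. 0. 0.] twist share total -0.0 rows 1 per row [0. 0. 0.] now [576.2 -57.  275.7] [-180.     0.2  120.3] F [-0.1 -5.2  6.3] open 9.8 t 15.32 q [-13.  28. -17.  45.  -0.  47.]
[-1.0182727   0.13973482  1.16489395] 1.1736700683832169
```

The firm stop shows as 1.16 N m at yaw 120.3°, close to the predicted 122.9°, so the screw is seated. I'm backing off a quarter turn.

Call:
apply_moves(fingers=[0,0,0,0,0,0,0,0,0,0,0,0,0], travel=[[0,0,0],[0,0,0],[0,0,0],[0,0,0],[0,0,0],[0,0,0],[0,0,0],[0,0,0],[0,0,0],[0,0,0],[0,0,0],[0,0,0],[0,0,0]], twist=[-0.1,-0.3,-0.3,-0.3,-0.3,-0.3,-0.3,-0.3,-0.3,-0.3,-0.3,-0.08,0])

```text
clock: 16.95
tool_pos: [576.4, -56.4, 275.7]
eef_rot: [-179.9, 0.1, -148.8]
contact_force: [-0.7, -1.6, 5.7]
opening: 9.8
grip_force: 50.4
```

```bash
python3 - <<'E'
from h import *
plan();print(manip.sense()["ft_torque"])
P,d,pic=look([("wing",(576,-57),26,112,126)])
gap(P)
f=np.load('scene.npz'); g=np.load('top.npz')
out=[]
for n,f in [("scene",f),("top",g)]:
    p2,d2=manip.read_camera(n); out.append(p2)
    Q=cloud(d2,cal(n)); Q[d2<=0]=1e5; print(n,"block",fit(Q,(483,-45),60,30,55))
    if n=="scene": print("wing",fit(Q,(577,-58),30,95,112))
a=cv2.resize(out[0][150:300,90:370],None,fx=2.7,fy=2.7)
cv2.imwrite('pics/fin.png',a[...,::-1])
E
```

```text
total tool shift share [0. 0. 0.] twist share total -0.0 rows 1 per row [0. 0. 0.] now [576.4 -56.4 275.7] [-1.799e+02  1.000e-01 -1.488e+02] F [-0.7 -1.6  5.7] open 9.8 t 16.95 q [-13.  28. -17.  45.  -0. -44.]
[-0.25097848 -0.06188716  0.08534718]
wing [ 575.3  -56.5   37.2   34.7  -11.3  122.6 2521. ]
plate x 490.7..597.8 y -55.7..102.6 z 24.2 n 20784
   y -100 [503.7 590.5]   y -75 [503.4 591. ]   y -50 [503.5 591.1]   y -25 [490.7 598.2]   y 0 [490.7 563.1]   y 25 [503.6 588. ]   y 50 [503.8 591.4]   y 75 [503.9 591.4]
bar x 462.7..502.2 y -76.3..121.7 z 9.3 n 11675
   y -100 [463.1 502. ]   y -75 [463.  501.4]   y -50 [463.1 501.4]   y -25 [463.  501.7]   y 0 [463.  501.9]   y 25 [463.3 501.8]   y 50 [463.4 501.8]   y 75 [463.4 502.2]
scene block [482.9 -46.3  40.6  19.3  81.7  45.2 125. ]
wing [582.1 -65.9  42.4  16.6  31.1 103.2  75. ]
top block None
```

View pics/fin.png

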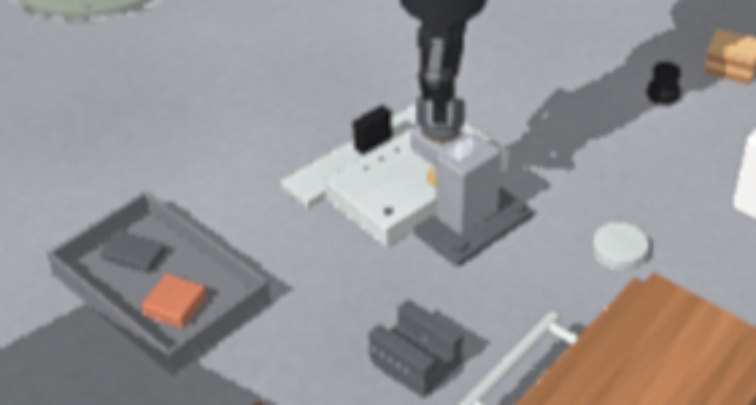

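The straightedge is flush, the thumbscrew is gripped at about 140.9° (target 139.2°), and the bystanders haven't moved. Handing in.

```bash
python3 -c "
from bench import manip
print(manip.finish_job())"
```

```text
the job is handed in; nothing more can be done
None
```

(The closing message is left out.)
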